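Angle a tube past the keeper post into the offcut bay

ROBOT

A 6-joint arm with a two-finger parallel gripper is mounted at the origin on the work surface. World frame = base frame: x ahead of the robot, y to its left, z up, the work surface at z = 0. Lengths are in m, angles in rad, forces in N, time in s.
With the tool pointing down it reaches from about 0.375 to 0.925 m from the base axis. Payload 5.7 kg.
Tool frame: the origin (TCP) lies midway between the tips of the shut fingers; the grasp point (between the pads) lies 19 mm behind it; z points along the fingers, y is the line along which they close (so a half turn about z gives the same grasp; the last joint's range is limited). The gripper opens to 88 mm and grips with 3 to 60 N. Pads are 20 mm wide; open, the fingers measure 115 mm over their backs; the gripper's body (75 mm by 178 mm) begins 61 mm behind the grasp point.
Start: joints at [-1.464, 0.359, 1.51, -0, 1.272, -0.115], TCP at [0.132, -0.585, 0.184] pointing down, gripper open.
Joint ranges: [-2.97, 2.97], [-1.01, 2.36], [0.21, 2.38], [-0.96, 4.11], [0.2, 2.71], [-2.98, 2.98]. Speed limits (rad/s): [2.39, 2.39, 3.14, 3.14, 3.14, 3.14].

INTERFACE

Orientations are given as a unit quaternion [x, y, z, w].
In Python, from bench import move_ptp, servo_line, goto_joints, move_gripper, sleep, inverse_kinematics, capture, PlanningError, close_job, spot_in, silhouettes, current_clock, current_joint_pos, current_qvel, current_joint_torque, current_position, current_orientation, current_force, current_torque, current_finger_gap, current_grip_force gives the robot as it stands. Calls block until the motion is done:
- move_ptp(position, orientation): joint-space move of the TCP to a pose.
- servo_line(position, orientation=None, rate=0.15, contact_N=None): straight line of the TCP; orientation=None keeps the orientation; rate is the mean speed in m/s. With contact_N (N) it stops when the force on the tool has changed by that much, and returns True; else False.
- goto_joints(angles): joint-space move.
- move_gripper(opening): finger opening in m; the grip force is fixed at half the most; returns when the fingers have stopped.
- sleep(seconds).
- inverse_kinematics(position, orientation): joint angles nearest the present ones, or None.
- capture(name): name is "side" or "top"; returns a dict with "image" (400x640x3 uint8, blue, green, red), "range_z" (400x640 float32, m along the optical axis (not along the pixel's ray), 0 where there is no reading), "intrinsics" (3x3 intrinsics, pixels), "R" (3x3) and "t" (3): a world point X has camera coordinates R X + t. Camera axes: x right, y down, z forward; pixel columns grow to the right and rows downward; lengths in m; the calibration is good to about 2 mm. A picture is of the moment at which its call begins.
A pose or a line that the arm cannot do raises PlanningError and nothing moves.
- close_job(): hands the job in; it is judged then, once.
Trained networks look in the newest picture that a camera, given by its name, has taken for a name from the list of things; names that differ only in an ending like _2 or _b are one class to them, and where a whole thing is asked for, a point or a joint stands for the part that bears it (a point fixed in the world has none). Each returns a list of dicts, best first, with "conf" (0 to 1); they miss things now and then, are a little off and sometimes report something else, mostly with a low value. They report only what shows in the picture. A call takes as long as a camera call.
- spot_in(camera, query): "xy" ([column, row] in pixels, amid what is visible of it).
- silhouettes(camera, query): "region" (400x640 bool, what is visible of it) and "xy" ([column, row] in pixels, amid what is visible of it).
Readings, each from a call of its own:
- current_clock(): time.
- current_joint_pos(): joint angles.
- current_qvel(): joint speeds.
- current_joint_torque(): joint torques, N m.
- current_position(): TCP position.
- current_orientation(): TCP orientation.
- current_force(): force on the tool from outside, world axes, zero at the start.
- current_torque(): the same for the moment, N m.
- current_finger_gap(): finger opening in m.
- current_grip_force(): force on a finger pad.
Only numpy, scipy, OpenCV 4.12 (cv2) and the standard library are available. Lean on these libraries where they do the work, as an engineer would, in place of code of your own. Each camera call takes 0.05 s, during which the arm holds its last target. There are 200 camera calls.

TASK

Put the loose length of square tube away in the empty front bay of the offcut rack, snug against the back rail along its whole length. It is too long to go straight in past the red post, so angle it: push one end in first, then push the other end round to follow it. Only push it along the bench with the fingers, never lift it, and leave the other things on the bench where they are.

Things in the scene. Friction and masses are not known exactly. Their poses are not given: they have to be found in the camera images.
- tube: The length of square steel tube to be put away: bright metal, 25 x 25 mm section, 280 mm long, about 0.4 kg, a yellow plug in each end. It lies flat on the bench top. Origin at the centre of its underside; its y axis runs along its length, z up.
- tube_end_l (a point): Centre of the tube's end face on its own +y end (140 mm along y from the tube's origin, 12.5 mm above its underside).
- tube_end_r (a point): Centre of the tube's end face on its own -y end (-140 mm along y from the tube's origin, 12.5 mm above its underside).
- rack: Fixed offcut rack, timber and plywood. Origin at bench level, middle of the back rail's front face (rack x = 0); x points from the open mouth into the rack, away from the robot, y along the rail to the left, z up. Empty front bay before the rail: floor is the bench top, cheeks' inner faces at y = +-150 mm. Rails and cheeks 45 mm high. A second lane behind the rail is full of other lengths.
- bay_mouth (a point): Middle of the front bay's mouth, at bench level: 175 mm in front of the back rail (rack x = -175 mm, y = 0), level with the front ends of the two cheeks, which are 18 mm thick. The mouth opens towards the robot.
- post: Fixed round keeper post in the bay's mouth: red pipe with a white band, 32 mm diameter, 65 mm high, origin on its axis at bench level. In the rack's frame at x = -155 mm, y = +130 or -130 mm (it varies). From it to the opposite cheek is 264 mm, less than the tube's length. On the other side is only an empty socket, flush with the bench, no obstacle.
- spray_can: Bystander, loose: blue spray can standing up, 64 mm across, 170 mm high with a white cap. To be left alone. Origin in the middle of its underside.
- jar: Bystander, loose: amber glass jar with steel lid, 72 mm across, 95 mm high. To be left alone. Origin in the middle of its underside.
- coupling: Bystander, loose: dark steel pipe coupling standing on end, 48 mm across, 50 mm high. To be left alone. Origin in the middle of its underside.
- hammer: Bystander, loose: hammer with wooden handle, lying flat. To be left alone. Origin in the middle of its underside.
- wrench: Bystander, loose: steel wrench, lying flat. To be left alone. Origin in the middle of its underside.
- tape: Bystander, loose: yellow tape measure, 70 x 32 mm, 62 mm high. To be left alone. Origin in the middle of its underside.
- driver: Bystander, loose: screwdriver with red handle, lying flat. To be left alone. Origin in the middle of its underside.

How it is judged:
By the outcome, as a careful person would: the job done as asked, in the order asked, and still so for the second after the job is handed in, with the robot touching nothing.
It also fails if it takes over 72 s, if anything falls off the work surface, if the arm or the gripper's body presses on something with over 40 N, if the wrist force passes 120 N, or if a joint passes its speed limit or range.

## Working session

There is one attempt and no reset: what is moved stays moved. The work goes in short steps, each a Python script; the robot and the scene stay as the last script left them, time stands still between calls to the robot, and variables do not carry over. Pictures are saved under pics/ and viewed, at most 10 in all, crops included, and the job is handed in when it is done.

```bash
mkdir -p pics
cat > h.py <<'E'
import numpy as np, cv2
from bench import *
def cloud(c):
    K=np.array(c["intrinsics"]);R=np.array(c["R"]);t=np.array(c["t"]);z=c["range_z"]
    v,u=np.mgrid[:z.shape[0],:z.shape[1]]
    P=np.stack([(u-K[0,2])/K[0,0]*z,(v-K[1,2])/K[1,1]*z,z],-1)
    W=(P-t)@R
    W[z==0]=np.nan
    return W
def tube(cam="top"):
    c=capture(cam);W=cloud(c);s=silhouettes(cam,"tube")
    if not s: return None
    m=s[0]["region"]&np.isfinite(W[...,2])
    P=W[m]; P=P[(P[:,2]>0.017)&(P[:,2]<0.034)]
    (cx,cy),(w,h),a=cv2.minAreaRect(P[:,:2].astype(np.float32)*1000)
    mu=P.mean(0); d=np.linalg.svd(P[:,:2]-mu[:2],full_matrices=False)[2][0]
    if d[1]<0:d=-d
    return dict(conf=s[0]["conf"],n=len(P),c=(cx/1000,cy/1000),size=(w,h),mean=mu,d=d,ang=np.degrees(np.arctan2(d[1],d[0])))
E
python3 - <<'E'
from h import *
for n in("top","side"):
    c=capture(n);cv2.imwrite(f"pics/{n}0.png",c["image"])
    W=cloud(c)
    for q in["tube","rack","post","spray_can","jar","coupling","hammer","wrench","tape","driver"]:
        for s in silhouettes(n,q)[:2]:
            P=W[s["region"]];P=P[np.isfinite(P[:,2])]
            if len(P): print(n,q,round(s["conf"],2),np.round(s["xy"]),len(P),np.round(np.median(P,0),3),np.round(np.percentile(P,3,0),3),np.round(np.percentile(P,97,0),3))
print(tube())
E
```

```text
top tube 0.72 [320. 209.] 669 [ 0.448 -0.003  0.025] [ 0.43  -0.135  0.013] [0.467 0.126 0.032]
top rack 0.94 [288. 124.] 5917 [0.74  0.09  0.038] [ 0.543 -0.095 -0.001] [0.839 0.241 0.051]
top post 0.46 [260. 199.] 129 [0.493 0.174 0.058] [ 0.477  0.162 -0.004] [0.517 0.19  0.07 ]
top spray_can 0.84 [378. 121.] 507 [ 0.717 -0.204  0.131] [ 0.697 -0.24   0.006] [ 0.766 -0.179  0.172]
top jar 0.9 [205. 154.] 460 [0.618 0.345 0.092] [0.59  0.319 0.028] [0.651 0.378 0.102]
top coupling 0.65 [210. 192.] 146 [0.501 0.361 0.039] [ 0.479  0.342 -0.001] [0.521 0.385 0.055]
top coupling 0.38 [416. 270.] 289 [ 0.246 -0.312  0.059] [ 0.218 -0.344  0.   ] [ 0.27  -0.284  0.067]
top hammer 0.76 [443. 203.] 753 [ 0.462 -0.421  0.023] [ 0.381 -0.527  0.004] [ 0.577 -0.34   0.032]
top hammer 0.51 [191. 250.] 385 [0.326 0.425 0.006] [ 0.303  0.335 -0.005] [0.355 0.493 0.014]
top wrench 0.77 [190. 248.] 353 [0.325 0.421 0.006] [ 0.303  0.34  -0.005] [0.352 0.491 0.015]
top tape 0.75 [415. 269.] 280 [ 0.246 -0.311  0.059] [ 0.22  -0.348  0.002] [ 0.27  -0.284  0.067]
top tape 0.37 [193. 248.] 354 [0.32
[... 582 characters left out ...]
-0.196  0.085] [ 0.696 -0.229  0.004] [ 0.744 -0.18   0.164]
side jar 0.58 [172. 233.] 1391 [0.6   0.36  0.063] [0.589 0.325 0.004] [0.646 0.387 0.094]
side coupling 0.86 [196. 271.] 643 [0.49  0.368 0.032] [0.479 0.346 0.   ] [0.522 0.388 0.049]
side coupling 0.26 [266. 233.] 298 [0.486 0.18  0.043] [ 0.477  0.164 -0.002] [0.506 0.193 0.063]
side wrench 0.76 [213. 340.] 1014 [0.325 0.426 0.005] [ 0.3    0.33  -0.001] [0.355 0.495 0.007]
{'conf': 0.68, 'n': 607, 'c': (0.44850906372070315, -0.0039032745361328126), 'size': (25.288360595703125, 278.505126953125), 'mean': array([ 0.44855689, -0.00379697,  0.02513163]), 'd': array([-0.08347941,  0.9965095 ]), 'ang': np.float64(94.78859092940772)}
```

View pics/top0.png

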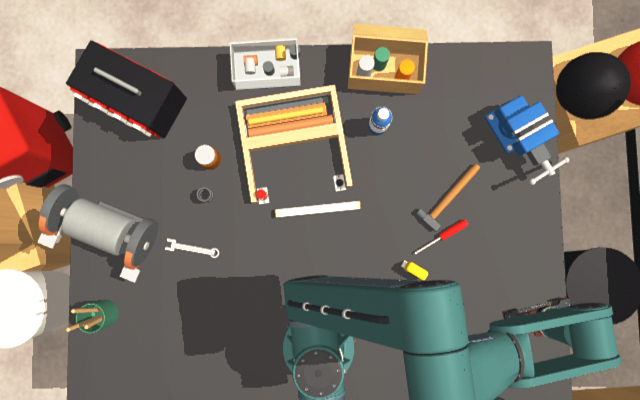

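View pics/side0.png

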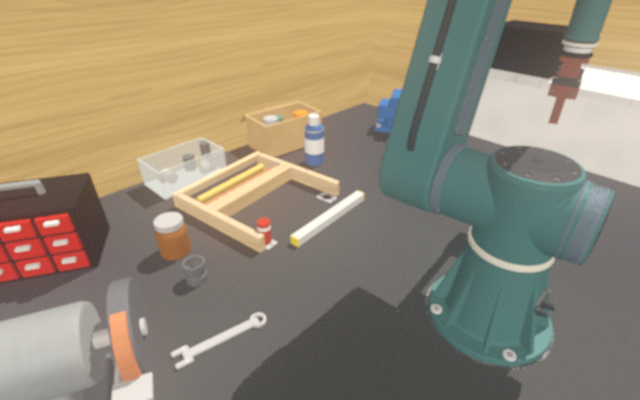

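The top view shows the rack at about (295,145) with its mouth toward the robot. The red post is at the left of the mouth (261,195), the socket at the right (340,183). The tube lies just in front, from (275,212) to (360,206), offset to the right. The side view confirms this, and the bay is empty. The left end should go in first, behind the post.

```bash
cat >> h.py <<'E'
import os,json
from scipy.spatial.transform import Rotation
def rackpose(): return json.load(open("rack.json"))
def toR(p):
    x,y,f=rackpose(); d=np.array(p)[...,:2]-[x,y]
    return d@np.array([[np.cos(f),-np.sin(f)],[np.sin(f),np.cos(f)]])
def toW(p):
    x,y,f=rackpose(); return np.array([[np.cos(f),-np.sin(f)],[np.sin(f),np.cos(f)]])@np.array(p)+[x,y]
def quat(deg):
    """tool down, closing line turned deg from rack y (ccw); picks branch nearer to joint mid-range"""
    a=rackpose()[2]+np.radians(deg); y=np.array([-np.sin(a),np.cos(a),0]); z=np.array([0,0,-1.])
    return [Rotation.from_matrix(np.stack([s*np.cross(y,z),s*y,z],1)).as_quat() for s in(1,-1)]
def tubeR(cam="top"):
    t=tube(cam)
    if t is None: print("no tube");return None
    c=toR(t["c"]);th=t["ang"]-90-np.degrees(rackpose()[2])
    # th>0: +y end leans to -x. lead = -th
    a=np.radians(-th);d=np.array([np.sin(a),np.cos(a)])
    print("tube rack mm c",np.round(c*1000,1),"lead deg",round(-th,2),"L",np.round((c+.14*d)*1000),"R",np.round((c-.14*d)*1000),"size",np.round(t["size"],1),"z",round(t["mean"][2],3),"n",t["n"],"t",round(current_clock(),1))
    return c,d,-th
E
python3 - <<'E'
from h import *
from scipy.optimize import differential_evolution
X=[]
for n in("top","side"):
    W=cloud(capture(n)).reshape(-1,3);W=W[np.isfinite(W[:,2])]
    b=W[(W[:,0]>.45)&(W[:,0]<.9)&(W[:,1]>-.2)&(W[:,1]<.3)]
    s=silhouettes(n,"post")[0]; 
    if n=="top": T=b
def cost(p,T):
    x,y,f=p;d=T[:,:2]-[x,y];c,s=np.cos(f),np.sin(f)
    a=d[:,0]*c+d[:,1]*s;l=-d[:,0]*s+d[:,1]*c
    m=(a>-.17)&(a<.012)&(abs(l)<.166)&(np.hypot(a+.155,l-.13)>.03)
    pred=(a>0)|(abs(l)>.15); hi=T[:,2]>.03
    return np.mean((pred!=hi)[m])if m.sum()>500 else 1
r=differential_evolution(cost,[(.6,.75),(0,.15),(0,.25)],args=(T,),seed=1,popsize=30,maxiter=150)
print(r.x,r.fun);json.dump(list(r.x),open("rack.json","w"))
print("post world",toW([-.155,.13]),"can rack",toR([.727,-.207]),"coupling",toR([.5,.364]),"jar",toR([.62,.348]))
tubeR()
q=current_orientation();print(np.round(q,3),[np.round(k,3) for k in quat(0)])
for rp in([-.3,.1],[-.3,-.15],[-.26,-.16],[-.035,-.13],[-.035,.1]):
  w=toW(rp)
  for dg in(-30,0,90):print(rp,np.round(w,3),dg,[None if (j:=inverse_kinematics([*w,.012],k)) is None else np.round(j,2) for k in quat(dg)])
E
```

```text
[0.67285739 0.07409042 0.15393693] 0.03318056828597617
post world [0.49975739 0.17878709] can rack [ 0.01040287 -0.28606822] coupling [-0.12636162  0.31298559] jar [-0.01023389  0.27877523]
tube rack mm c [-233.6  -43.7] lead deg 3.84 L [-224.   96.] R [-243. -183.] size [ 25.5 275.1] z 0.025 n 576 t 1.5
[ 0.994  0.111  0.    -0.   ] [array([-0.077,  0.997,  0.   ,  0.   ]), array([ 0.997,  0.077,  0.   , -0.   ])]
[-0.3, 0.1] [0.361 0.127] -30 [array([ 0.16,  0.33,  2.15, -0.  ,  0.66, -1.04]), array([ 0.16,  0.33,  2.15, -0.  ,  0.66,  2.1 ])]
[-0.3, 0.1] [0.361 0.127] 0 [array([ 0.16,  0.33,  2.15, -0.  ,  0.66, -1.57]), array([ 0.16,  0.33,  2.15, -0.  ,  0.66,  1.57])]
[-0.3, 0.1] [0.361 0.127] 90 [None, array([ 0.16,  0.33,  2.15, -0.  ,  0.66,  0.  ])]
[-0.3, -0.15] [ 0.399 -0.12 ] -30 [array([-0.46,  0.37,  2.08, -0.  ,  0.7 , -1.66]), array([-0.46,  0.37,  2.08, -0.  ,  0.7 ,  1.48])]
[-0.3, -0.15] [ 0.399 -0.12 ] 0 [array([-0.46,  0.37,  2.08, -0.  ,  0.7 , -2.18]), array([-0.46,  0.37,  2.08, -0.  ,  0.7 ,  0.96])]
[-0.3, -0.15] [ 0.399 -0.12 ] 90 [array([-0.46,  0.37,  2.
[... 559 characters left out ...]
,  0.99, -1.4 ]), array([-0.19,  0.62,  1.53, -0.  ,  0.99,  1.75])]
[-0.035, -0.13] [ 0.658 -0.06 ] 0 [array([-0.19,  0.62,  1.53, -0.  ,  0.99, -1.92]), array([-0.19,  0.62,  1.53, -0.  ,  0.99,  1.22])]
[-0.035, -0.13] [ 0.658 -0.06 ] 90 [array([-0.19,  0.62,  1.53, -0.  ,  0.99,  2.79]), array([-0.19,  0.62,  1.53, -0.  ,  0.99, -0.35])]
[-0.035, 0.1] [0.623 0.168] -30 [array([ 0.16,  0.6 ,  1.57, -0.  ,  0.97, -1.05]), array([ 0.16,  0.6 ,  1.57, -0.  ,  0.97,  2.1 ])]
[-0.035, 0.1] [0.623 0.168] 0 [array([ 0.16,  0.6 ,  1.57, -0.  ,  0.97, -1.57]), array([ 0.16,  0.6 ,  1.57, -0.  ,  0.97,  1.57])]
[-0.035, 0.1] [0.623 0.168] 90 [None, array([ 0.16,  0.6 ,  1.57, -0.  ,  0.97,  0.  ])]
```

```bash
cat >> h.py <<'E'
def go(x,y,z,deg=0,ptp=False,rate=.12,contact=None):
    w=toW([x/1000,y/1000]);q=quat(deg)[1]
    if ptp: move_ptp([*w,z],q)
    else: return servo_line([*w,z],q,rate=rate,contact_N=contact)
E
python3 - <<'E'
from h import *
move_gripper(0.0)
go(-285,72,.12,ptp=True)
go(-285,72,.009,rate=.2)
c=go(-185,72,.009,rate=.09,contact=40)
print(c,current_force(),toR(current_position()))
go(-205,72,.009,rate=.2);
tubeR()
E
```

```text
False [-0.86532741 -0.51176731 -0.30833798] [-0.18593052  0.07207184]
tube rack mm c [-233.8  -46.8] lead deg 2.6 L [-227.   93.] R [-240. -187.] size [ 25.5 269.1] z 0.025 n 416 t 7.8
```

Run:
```python
from h import *
print(current_position(),current_finger_gap())
a=capture("top")["image"];b=capture("side")["image"]
cv2.imwrite("pics/a1.png",cv2.resize(np.vstack([a[90:270,180:440],b[100:280,150:410]]),None,fx=1.6,fy=1.6))
for n in("top","side"):tubeR(n)
```

```text
[0.45988427 0.11388598 0.00919139] 0.00034132165112823684
tube rack mm c [-236.5  -78. ] lead deg 2.86 L [-230.   62.] R [-243. -218.] size [ 24.2 199.3] z 0.025 n 372 t 8.0
tube rack mm c [-233.5  -42.7] lead deg 4.13 L [-223.   97.] R [-244. -182.] size [ 27.6 280.8] z 0.022 n 638 t 8.1
```

View pics/a1.png

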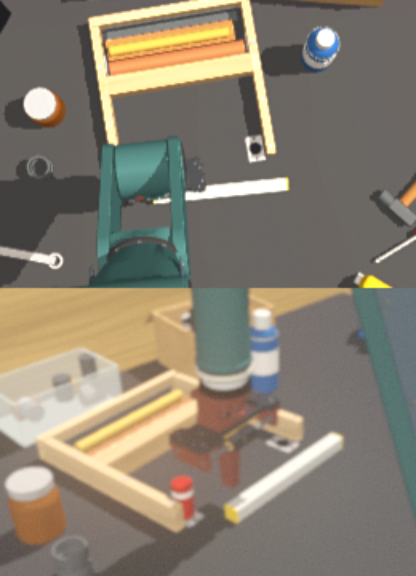

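The top view shows the gripper over the bay side of the tube, and the tube has not moved. In the side crop the fingers at (230,465) are past the tube without having pushed it. I'll back out over the top and log the approach.

Run:
```python
from h import *
def P(s): print(s,np.round(current_position(),4),np.round(current_orientation(),3),np.round(current_force(),1),round(current_clock(),2))
P("now")
go(-205,72,.10,rate=.25);P("up")
go(-290,72,.10,rate=.25);P("back")
go(-290,72,.009,rate=.2);P("down")
c=capture("side");im=c["image"];
K=np.array(c["intrinsics"]);p=np.array(c["R"])@current_position()+np.array(c["t"]);uv=(K@p)[:2]/p[2];print(uv)
cv2.circle(im,tuple(int(v) for v in uv),2,(0,0,255),-1)
cv2.imwrite("pics/a2.png",cv2.resize(im[130:330,200:460],None,fx=3,fy=3))
```

```text
now [0.4598 0.1139 0.009 ] [ 0.997  0.077  0.    -0.   ] [ 0.6 -0.1  0.1] 8.05
up [0.4596 0.1139 0.1003] [ 0.997  0.077  0.001 -0.   ] [-0.4 -0.  -0.7] 8.57
back [0.3741 0.1007 0.099 ] [ 0.997  0.077 -0.001 -0.   ] [0.3 0.4 0.2] 9.06
down [0.3761 0.1008 0.0088] [ 0.997  0.077 -0.    -0.   ] [ 0.3 -0.1  0.1] 9.67
[321.12846374 246.65765284]
```

View pics/a2.png

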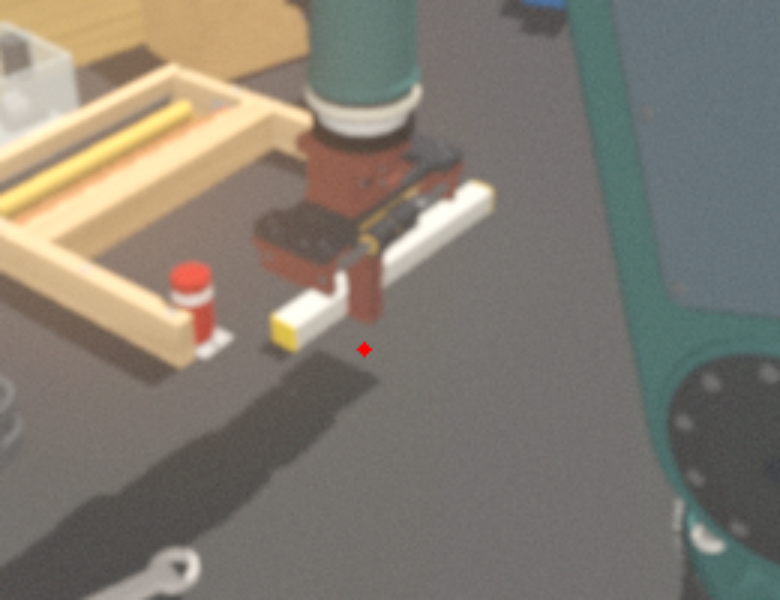

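The fingertips at (365,320) in the crop hang well above the projected TCP (365,350). So the tips are really about 25 mm higher than reported, and they passed over the tube. I'll find the true bench height by a guarded touch.

Run:
```python
from h import *
w=toW([-.290,.072])
c=servo_line([*w,-.045],rate=.03,contact_N=4)
p=current_position();print(c,p,current_force(),current_clock())
servo_line([*p[:2],p[2]+.007],rate=.05)
p=current_position();print(p,current_force(),current_clock())
c=capture("side");im=c["image"]
cv2.imwrite("pics/a3.png",cv2.resize(im[130:330,200:460],None,fx=3,fy=3))
```

```text
True [ 0.37520541  0.10076836 -0.0384564 ] [ 0.91380336 -0.43992344  5.032704  ] 11.125
[ 0.37563809  0.10081491 -0.03117871] [ 0.36353972 -0.56931204 -0.39334513] 11.4167
```

View pics/a3.png

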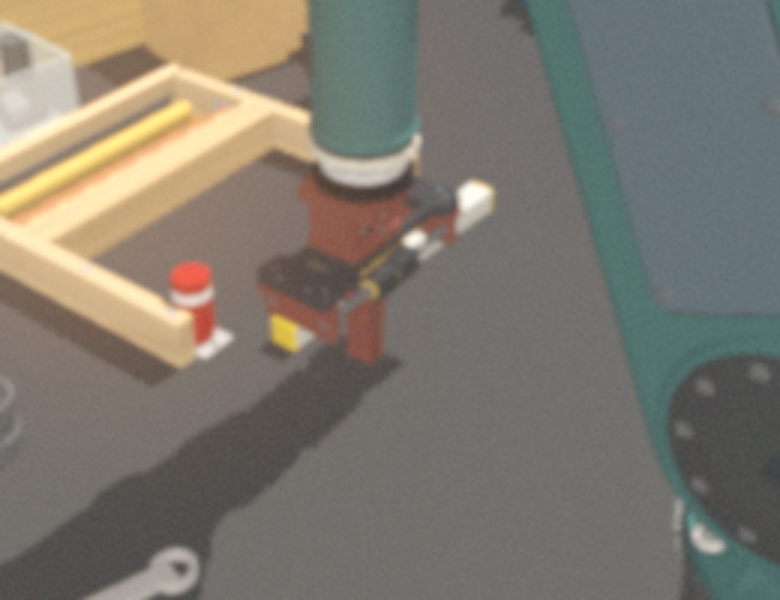

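Run:
```python
from h import *
c=capture("side");W=cloud(c).reshape(-1,3);W=W[np.isfinite(W[:,2])]
r=toR(W)*1000; z=W[:,2]*1000
for lo in range(-100,100,10):
    m=(abs(r[:,0]+290)<45)&(r[:,1]-72>=lo)&(r[:,1]-72<lo+10)&(z>9)
    if m.sum()>5: print(lo,m.sum(),"z pct1,5,50,max",np.round(np.percentile(z[m],[1,5,50,100])),"x",np.round(np.percentile(r[m,0],[5,95])))
m=(abs(r[:,0]+290)<45)&(abs(r[:,1]-72)<22)&(z>4)&(z<45)
print(np.round(np.percentile(r[m],[3,97],axis=0)))
```

```text
-90 41 z pct1,5,50,max [ 88. 109. 127. 129.] x [-323. -283.]
-80 143 z pct1,5,50,max [ 86.  89. 105. 131.] x [-324. -275.]
-70 68 z pct1,5,50,max [ 97. 100. 127. 130.] x [-323. -289.]
-60 54 z pct1,5,50,max [ 99. 101. 125. 367.] x [-331. -289.]
-50 175 z pct1,5,50,max [100. 103. 411. 455.] x [-334. -311.]
-40 150 z pct1,5,50,max [101. 113. 400. 449.] x [-335. -311.]
-30 163 z pct1,5,50,max [ 96. 108. 373. 419.] x [-334. -310.]
-20 260 z pct1,5,50,max [ 78. 102. 315. 415.] x [-334. -310.]
-10 404 z pct1,5,50,max [ 15.  39. 265. 410.] x [-332. -302.]
0 535 z pct1,5,50,max [ 11.  19. 236. 406.] x [-331. -290.]
10 608 z pct1,5,50,max [ 19.  47. 250. 399.] x [-331. -291.]
20 771 z pct1,5,50,max [ 90. 100. 249. 393.] x [-326. -270.]
30 1489 z pct1,5,50,max [120. 144. 257. 384.] x [-315. -270.]
40 323 z pct1,5,50,max [101. 119. 145. 379.] x [-319. -271.]
50 679 z pct1,5,50,max [103. 128. 435. 521.] x [-324. -252.]
60 2309 z pct1,5,50,max [128. 351. 414. 551.] x [-333. -266.]
70 147 z pct1,5,50,max [ 87.  89. 127. 130.] x [-324. -262.]
80 347 z pct1,5,50,max [ 87.  89. 117. 131.] x [-323. -263.]
[[-303.   66.]
 [-281.   83.]]
```

The gripper body is at its proper 80 mm above the tips, so reported z is simply about 38 mm too low. Compensating for that, I now make the first push.

```bash
cat >> h.py <<'E'
Z=-0.0305   # commanded z that puts the tips ~8 mm above the bench
UP=0.04
def tipz(x,y,n="side"):
    W=cloud(capture(n)).reshape(-1,3);r=toR(W)*1000
    m=(abs(r[:,0]-x)<18)&(abs(r[:,1]-y)<18)&(W[:,2]>.004)&(W[:,2]<.07)
    return np.nanpercentile(W[m,2],2) if m.sum()>10 else None
E
python3 - <<'E'
from h import *
c=go(-190,72,Z,rate=.08,contact=40)
print(c,np.round(current_force(),1),toR(current_position()),current_position()[2])
go(-205,72,Z,rate=.2)
go(-205,72,UP,rate=.3);go(-330,20,UP,rate=.3)
tubeR("top");tubeR("side")
E
```

```text
False [-0.3  0.5 -0.4] [-0.19002216  0.07203619] -0.030396602628279305
no tube
tube rack mm c [-209.7  -39.9] lead deg 23.09 L [-155.   89.] R [-265. -169.] size [281.1  30.2] z 0.022 n 460 t 14.3
```

```bash
cat >> h.py <<'E'
def push(c,d,lead,s,adv,side="rear",gap=14,rate=.08,contact=40,dirn=None,start_ptp=False,deg=None):
    """c,d in m rack; s mm along tube from centre; adv mm of travel beyond contact"""
    n=np.array([d[1],-d[0]]); c=c*1000
    deg=-lead if deg is None else deg
    if side=="rear": p0=c+s*d-n*(22.5+gap); u=n if dirn is None else np.array(dirn)
    else: p0=c-d*(140+13.5+gap); u=d if dirn is None else np.array(dirn)
    go(*p0,UP,deg,ptp=True)
    if go(*p0,Z,deg,rate=.15,contact=12): print("contact on descent!",current_position());go(*p0,UP,deg);return
    p1=p0+u*(gap+adv); k=go(*p1,Z,deg,rate=rate,contact=contact)
    print("push stop",k,np.round(current_force(),1),np.round(toR(current_position())*1000))
    p=toR(current_position())*1000-u*8
    go(*p,Z,deg,rate=.2);go(*p,UP,deg,rate=.3)
E
python3 - <<'E'
from h import *
c,d,l=tubeR("side")
push(c,d,l,22,30)
tubeR("side")
c,d,l=tubeR("side")
push(c,d,l,0,45,side="end")
q=p=toR(current_position())*1000; tubeR("side"); tubeR("top")
cv2.imwrite("pics/a4.png",np.vstack([capture(n)["image"][60:300,150:470] for n in("top","side")]))
E
```

```text
tube rack mm c [-210.6  -39.4] lead deg 23.31 L [-155.   89.] R [-266. -168.] size [279.7  27.1] z 0.022 n 428 t 14.4
push stop False [ 0.  -0.2  0.4] [-194.  -23.]
tube rack mm c [-183.6  -50. ] lead deg 25.37 L [-124.   77.] R [-244. -176.] size [276.8  31.4] z 0.022 n 608 t 17.0
tube rack mm c [-183.1  -51.3] lead deg 25.36 L [-123.   75.] R [-243. -178.] size [277.8  29.1] z 0.022 n 606 t 17.1
push stop False [0.5 0.5 0. ] [-229. -149.]
tube rack mm c [-164.1  -13.4] lead deg 25.57 L [-104.  113.] R [-225. -140.] size [277.9  29.3] z 0.022 n 536 t 20.1
tube rack mm c [-147.9   19.8] lead deg 25.51 L [-88. 146.] R [-208. -107.] size [206.1  25.6] z 0.025 n 452 t 20.2
```

View pics/a4.png

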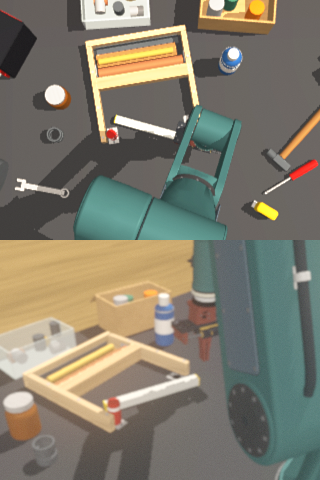

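Left end is past the post: in the top crop the tube runs from (113,119) to about (190,135). The side view shows the end behind the red post, and nothing else has moved. I'll push a little more along its axis, then swing the right end in.

Run:
```python
from h import *
c,d,l=tubeR("side")
push(c,d,l,0,26,side="end")
c,d,l=tubeR("side")
push(c,d,l,-65,50,dirn=[1,0],deg=-l/2)
tubeR("side");tubeR("top")
```

```text
tube rack mm c [-163.8  -12.6] lead deg 25.34 L [-104.  114.] R [-224. -139.] size [277.7  29.7] z 0.022 n 554 t 20.4
push stop False [-0.2  0.2 -0. ] [-218. -127.]
tube rack mm c [-154.9    7.4] lead deg 25.53 L [-95. 134.] R [-215. -119.] size [276.1  29.4] z 0.022 n 551 t 22.6
push stop False [ 0.  -0.  -0.2] [-152.  -35.]
tube rack mm c [-119.6    2.1] lead deg 13.18 L [-88. 138.] R [-151. -134.] size [262.1  27.9] z 0.022 n 529 t 25.4
tube rack mm c [-96.2 102.4] lead deg 13.46 L [-64. 239.] R [-129.  -34.] size [80.3 24.8] z 0.024 n 160 t 25.5
```

Run:
```python
from h import *
c,d,l=tubeR("side")
push(c,d,l,-65,38,dirn=[1,0],deg=-l/2)
go(-250,-60,UP,0,ptp=True)
tubeR("side")
cv2.imwrite("pics/a5.png",np.vstack([capture(n)["image"][60:300,150:470] for n in("top","side")]))
```

```text
tube rack mm c [-119.5    1.9] lead deg 13.22 L [-88. 138.] R [-152. -134.] size [263.1  31.1] z 0.022 n 513 t 25.6
push stop False [0.3 0.2 0.6] [-118.  -53.]
tube rack mm c [-92.1   1. ] lead deg 2.58 L [-86. 141.] R [ -98. -139.] size [ 28.1 263. ] z 0.022 n 529 t 28.6
```

View pics/a5.png

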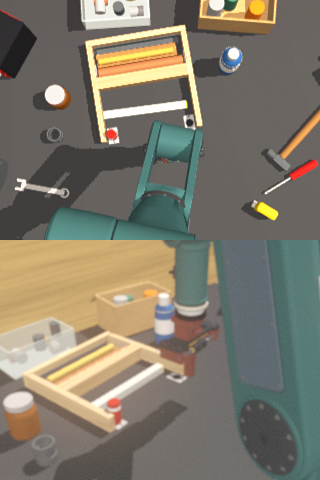

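The tube is wholly inside the bay and nearly parallel to the rail: in the top crop it runs from (105,113) to (186,104). Last, a two-finger push against the rail.

Run:
```python
from h import *
c,d,l=tubeR("side")
move_gripper(.088)
go(-135,0,UP,0,ptp=True)
print("down",go(-135,0,Z,0,rate=.15,contact=12))
k=go(-20,0,Z,0,rate=.06,contact=18)
print(k,np.round(current_force(),1),np.round(toR(current_position())*1000,1))
go(-60,0,Z,0,rate=.2);go(-60,0,UP,0,rate=.3);go(-300,-100,.1,0,ptp=True)
tubeR("side");tubeR("top")
W=cloud(capture("top")).reshape(-1,3);r=toR(W)*1000
cv2.imwrite("pics/a6.png",np.hstack([cv2.resize(capture(n)["image"][y:y+130,x:x+130],None,fx=3,fy=3) for n,x,y in(("top",230,80),("side",170,140))]))
```

```text
tube rack mm c [-91.4   0.2] lead deg 2.4 L [-85. 140.] R [ -97. -140.] size [ 29.4 260.9] z 0.022 n 543 t 28.8
down False
True [ 0.6 -0.1 -0.9] [-86.3   0.1]
tube rack mm c [-36.6   0.5] lead deg 0.18 L [-36. 141.] R [ -37. -139.] size [ 28.3 263.1] z 0.022 n 504 t 34.2
tube rack mm c [-35.2   7.8] lead deg -0.03 L [-35. 148.] R [ -35. -132.] size [ 27.1 277.9] z 0.025 n 610 t 34.3
```

View pics/a6.png

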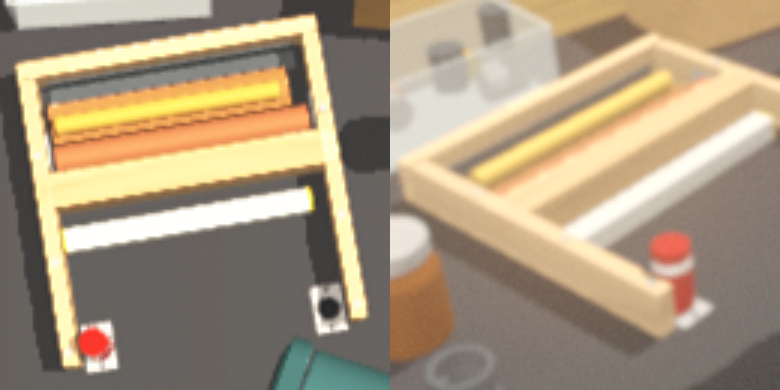

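The push stopped on first impact at x = -86, and the later move left the tube parallel but about 24 mm short of the rail. Pushing again, gently.

Run:
```python
from h import *
go(-80,0,UP,0,ptp=True)
print("down",go(-80,0,Z,0,rate=.15,contact=12))
for i in range(4):
    k=go(-22,0,Z,0,rate=.03,contact=18)
    x=toR(current_position())[0]*1000
    print(k,np.round(current_force(),1),round(x,1))
    if x>-40: break
p=toR(current_position())*1000
go(p[0]-15,p[1],Z,0,rate=.1);go(p[0]-15,p[1],UP,0,rate=.3);go(-300,-100,.1,0,ptp=True)
tubeR("side");tubeR("top")
cv2.imwrite("pics/a7.png",np.hstack([cv2.resize(capture(n)["image"][y:y+130,x:x+130],None,fx=3,fy=3) for n,x,y in(("top",230,80),("side",170,140))]))
```

```text
down False
True [ 0.8 -0.3 -0.2] -37.4
tube rack mm c [-13.9   0.6] lead deg 0.17 L [-14. 141.] R [ -14. -139.] size [ 30.6 263.1] z 0.022 n 517 t 39.4
tube rack mm c [-14.5   6.8] lead deg 0.04 L [-14. 147.] R [ -15. -133.] size [ 27.7 275. ] z 0.025 n 584 t 39.5
```

View pics/a7.png

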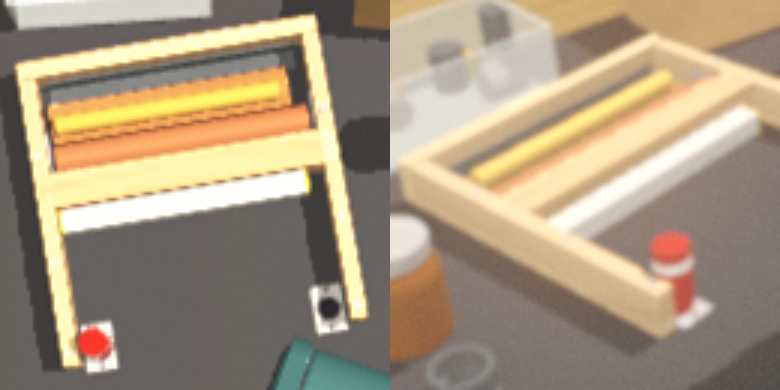

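Run:
```python
from h import *
for y in(75,-75,0):
    go(-60,y,UP,0,ptp=True)
    if go(-60,y,Z,0,rate=.2,contact=12): print("descent contact")
    for i in range(3):
        k=go(-26,y,Z,0,rate=.025,contact=22)
        x=toR(current_position())[0]*1000; print(y,k,np.round(current_force(),1),round(x,1))
    go(-55,y,Z,0,rate=.15);go(-55,y,UP,0,rate=.3)
go(-300,-100,.1,0,ptp=True)
tubeR("side");tubeR("top")
W=cloud(capture("top"));
for q in["spray_can","jar","coupling","wrench","hammer","driver","tape"]:
    s=silhouettes("top",q)
    if s:
        P=W[s[0]["region"]];print(q,np.round(np.nanmedian(P,0),3))
cv2.imwrite("pics/a8.png",np.hstack([cv2.resize(capture(n)["image"][y:y+130,x:x+130],None,fx=3,fy=3) for n,x,y in(("top",230,80),("side",170,140))]))
```

```text
75 True [ 0.7 -0.2 -0.1] -37.4
75 True [ 0.1  0.1 -0.8] -37.7
75 True [ 0.3 -0.2  1. ] -37.8
-75 True [ 0.2 -0.3 -0.3] -37.7
-75 True [0.1 0.2 0.3] -38.0
-75 True [0.7 0.9 0.1] -38.2
0 True [ 0.4 -0.1  0.2] -37.6
0 True [-0.  -0.2  1.5] -37.9
0 True [ 0.1  0.3 -0.5] -38.1
tube rack mm c [-15.6  -1.3] lead deg -0.26 L [-16. 139.] R [ -15. -141.] size [ 30.2 269.6] z 0.022 n 503 t 52.1
tube rack mm c [-14.7   7.5] lead deg 0.04 L [-15. 147.] R [ -15. -133.] size [ 27.  273.4] z 0.025 n 570 t 52.2
spray_can [ 0.717 -0.205  0.131]
jar [0.618 0.344 0.091]
coupling [0.5   0.367 0.042]
wrench [0.325 0.422 0.006]
hammer [ 0.463 -0.422  0.023]
driver [0.74  0.088 0.038]
tape [ 0.246 -0.312  0.059]
```

View pics/a8.png

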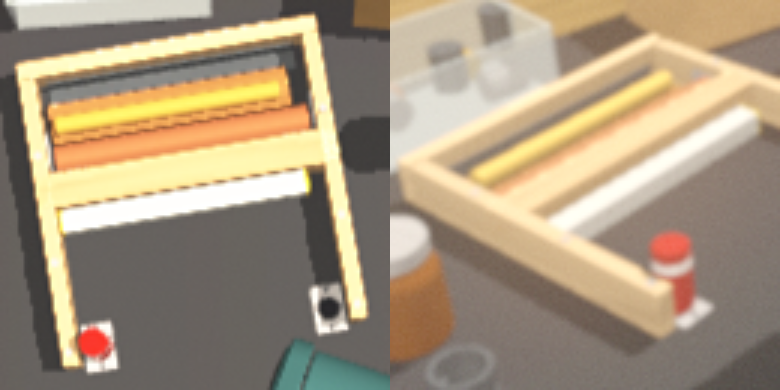

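The tube stops hard at the same depth (±0.4 mm) on the left, middle and right. The picture shows it flush with the rail from (60,220) to (310,182). The bystanders I could re-measure haven't moved, the robot is clear of everything, and the clock is at 52 s. Handing in.

```bash
python3 -c "
from bench import *
print(close_job(),current_clock())"
```

```text
the job is handed in; nothing more can be done
the job is handed in; nothing more can be done
```

The tube is in the front bay, flush against the back rail along its whole length: left end in first behind the post, then the right end swung round. It was only pushed and nothing else was disturbed as far as I could see, though the final check did not find the screwdriver; the job was handed in at about 52 s.

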